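# Load the badge press, close its slide and hold the knob down

## Robot

A 7-joint arm with a two-finger parallel gripper is mounted at the origin on the work surface. World frame = base frame: x ahead of the robot, y to its left, z up, the work surface at z = 0. Lengths are in m, angles in rad, forces in N, time in s.
With the tool pointing down it reaches from about 0.35 to 0.9 m from the base axis. Payload 19.9 kg.
Tool frame: the origin (TCP) lies between the finger pads; the fingertips stand 11 mm ahead of it and the grasp point (between the pads) lies 8 mm behind it; z points along the fingers, y is the line along which they close (so a half turn about z gives the same grasp; the last joint's range is limited). The gripper opens to 94 mm and grips with 3 to 60 N. Pads are 16 mm wide; open, the fingers measure 119 mm over their backs; the gripper's body (75 mm by 177 mm) begins 78 mm behind the grasp point.
Start: joints at [1.194, 0.417, -0.01, 1.614, 0.005, 1.111, -0.053], TCP at [0.205, -0.59, 0.216] pointing down, gripper open.
Joint ranges: [-2.81, 2.81], [-0.39, 2.02], [-1.27, 1.25], [0.06, 2.57], [-1.19, 4.33], [0.19, 2], [-2.82, 2.82]. Speed limits (rad/s): [1.89, 1.89, 2.39, 2.39, 3.01, 3.01, 3.01].

## Interface

Orientations are given as a rotation vector (axis times angle).
In Python, from rig import bot, vision, order, state gives the robot as it stands (bot), with the cameras (vision), the job (order) and the readings as plain functions.
- The arm moves only by the tool drive_effector, called after "Request:" in YAML: its name, and indented under it one key for each argument. Schema: {"type":"object","properties":{"increments":{"type":"object","properties":{"segments":{"type":"array","items":{"type":"array","items":{"type":"number"},"minItems":7,"maxItems":7},"minItems":1,"maxItems":12}},"additionalProperties":false,"required":["segments"]},"squeeze":{"type":"number"},"only":{"type":"string"},"quiet":{"type":"boolean"},"lines":{"type":"string"}},"required":["increments"],"additionalProperties":false}. increments is an object whose key "segments" holds a list of rows, 1 to 12 of them, each of 7 numbers: the finger opening in m, then dx, dy, dz in m, then a rotation vector rx, ry, rz in rad; each row shifts and turns the commanded pose from where the row before left it, along the tool's axes as they then stand; what a row does not reach is not made up. A row lasts 1/12 s, in which the tool goes at most 0.0417 m and 0.125 rad, less where a joint would pass 70% of its speed; a pose out of reach is approached as far as the arm can. The fingers move at their own pace and stop on an object; squeeze is the grip in N (left out, the last holds). Time passes only in rows, so rows that do not move let the fingers close. The tool returns the time, the measured TCP pose, the force, the opening and the grip force at its end. only (a regular expression) keeps the lines of the reply that match it, lines (a string "A,B") keeps lines A to B, and quiet returns only ok. Input that does not fit is refused with a message, and nothing moves.
- state(): the state, without advancing time (a new reading comes with each control period).
- vision.camera(name): name is "scene" or "top" or "wrist"; returns the picture (420x560x3 uint8, blue, green, red); there is no depth.
- vision.camera_model(name): a dict with "fx", "fy", "cx", "cy" (pixels), "rvec" (rotation vector, rad) and "tvec" (3), from world to camera coordinates, as OpenCV has them. Camera axes: x right, y down, z forward; pixel columns grow to the right and rows downward; lengths in m; the calibration is good to about 2 mm. A picture is of the moment at which its call begins: read the wrist's pose just before it. camera_model takes no time and is no camera call; for the wrist camera it gives the pose at the moment of the call.
- order.finish_job(): hands the job in; it is judged then, once.
The state is a dict: "t": time; "joints": joint angles; "qvel": joint speeds; "joint_efforts": joint torques, N m; "tool_pos": TCP position; "eef_rot": TCP orientation; "ft_force": force on the tool from outside, world axes, zero at the start; "ft_torque": the same for the moment, N m; "finger_gap": finger opening in m; "grasp_force": force on a finger pad.
Only numpy, scipy, OpenCV 4.12 (cv2) and the standard library are available. Lean on these libraries where they do the work, as an engineer would, in place of code of your own. Each camera call takes 0.05 s, during which the arm holds its last target. There are 200 camera calls.

## Task

At the badge press on the print-stall counter, take the larger of the two round metal badges, lay it flat, domed side up as it lies, in the round seat of the pulled-out slide and let go of it, then push the slide fully home under the press. Then press the black palm knob on top of the press straight down, all the way to its stop, so that the press squeezes the badge, and keep it pressed: the program finishes while the robot is still holding the sprung knob fully down. Leave the other things on the counter where they are.

Things in the scene. Friction and masses are not known exactly. Their poses are not given: they have to be found in the camera images.
- badge: The badge to press: a bare metal disc 50 mm in diameter, 14 mm thick, with upright sides from 2 to 11 mm and a slightly domed (bevelled) top; about 40 g (0.8 to 1.3 times that); it lies flat on the counter, domed side up. Origin: centre of its underside; z up out of the domed side.
- small_badge: Bystander: a badge of the same look but 32 mm in diameter, 14 mm thick. It is not for this job. Origin: centre of its underside.
- tape_roll: Bystander: brown tape roll, a ring lying flat, 72 mm outside, 52 mm inside, 24 mm high. Origin: centre of its underside. It, the badge and the small badge swap places from start to start.
- mug: Bystander: white mug 76 mm wide, 90 mm high, to the left of the press. Origin: centre of its underside.
- flask: Bystander: black flask 64 mm wide, 210 mm high, to the left of the press. Origin: centre of its underside.
- card_box: Bystander: white box of cards, 62 x 95 x 35 mm, towards the back. Origin: centre of its underside.
- stapler: Bystander: stapler 130 x 36 x 40 mm, to the right. Origin: centre of its underside.
- press: Fixed badge press. Grey base 140 mm wide, 12 mm high, x -150 to +120 mm; column 70 mm wide at x +65 to +115; over the base a head 60 mm wide, 100 to 145 mm above the counter, from the column forward to x -32 mm. Origin: on the counter under the plunger's axis. x: the way the slide closes, towards the column, roughly away from the robot; z up.
- slide (a joint): Travel of the aluminium slide in m: 0 = fully home (seat under the plunger, rigid stop), to 0.110 = pulled out along the press's -x. Starts 0.09 to 0.11 out; about 1.5 N friction, stays where left. The slide is 90 mm wide, its top 33 mm above the counter; it reaches from 85 mm before to 40 mm behind the seat's axis.
- seat (a point): Centre of the floor of the round seat in the slide, 30 mm above the counter; moves with the slide; axes as the press's. The seat is a recess 55 mm in diameter, 3 mm deep; its floor is a dark sprung pad that sinks up to 6 mm (3 N to start, then 1.2 N per mm). A seated badge stands 11 mm above the slide's top.
- tab (a point): Top centre of the upright dark steel tab on the slide, by which it is pushed: a plate 12 mm thick (along the press's x), 50 mm wide, its top 67 mm above the counter and standing 34 mm above the slide, 70 mm before the seat's axis; moves with the slide.
- plunger (a joint): Downward travel of the sprung plunger in m: 0 = up (at rest), 0.028 = knob fully down on its stop. It springs up when let go. The knob needs about 3 N to start; from 24 mm the foot squeezes a loaded badge into the sprung seat, and about 14 N in all holds the knob on the stop.
- knob_top (a point): Centre of the top of the black round flat-topped palm knob, 56 mm in diameter, 25 mm high: 210 mm above the counter when up, 182 mm when fully down, on the press's vertical axis. Fully down, the knob's underside meets the steel collar on the head.
- foot (a point): Centre of the underside of the plunger's round steel foot, 42 mm in diameter, under the head: 68 mm above the counter when up, 40 mm when fully down (a seated badge's top is at 44 mm).

How it is judged:
On the way, in this order (a step that is already met when the one before it is completed fails the run):
1. the larger badge lies flat in the seat of the pulled-out slide, let go (horizontal distance between badge and seat below 0.0045 m and z of badge in the frame of seat below 0.0025 m and angle between badge's own z axis and vertical below 0.1 rad and value of joint slide above 0.05 m and contact force between the fingers and badge below 0.1 N), for 0.2 s.
2. the slide is pushed home with the badge still in its seat and the knob still up (horizontal distance between badge and seat below 0.0045 m and z of badge in the frame of seat below 0.0025 m and angle between badge's own z axis and vertical below 0.1 rad and value of joint slide below 0.004 m and value of joint plunger below 0.012 m), for 0.2 s.
At the end, for the whole second after the job is handed in: The robot holds the knob pressed (contact of more than 4 N) at 26 mm or more of its 28 mm travel and still, the press foot squeezes the larger badge with more than 3 N, the slide is home within 4 mm, and the badge lies flat (within 0.1 rad) in the seat, centred within 4.5 mm (value of joint plunger above 0.026 m and contact force between plunger and badge above 3 N and contact force between any of the fingers, the arm and plunger above 4 N and value of joint slide below 0.004 m and horizontal distance between badge and seat below 0.0045 m and z of badge in the frame of seat below 0.0025 m and angle between badge's own z axis and vertical below 0.1 rad and velocity of joint plunger below 0.01 m/s); the arm keeps its last pose, push and grip.
It fails at once if a bystander is shifted by more than 30 mm (distance of any of small_badge, tape_roll, mug, flask, card_box, stapler from where it was at the start of the episode above 0.03 m).
It also fails if it takes over 54 s, if anything falls off the work surface, if the arm or the gripper's body presses on something with over 40 N, if the wrist force passes 120 N, or if a joint passes its speed limit or range.

## Working session

There is one attempt and no reset: what is moved stays moved. The work goes in short steps, Python scripts to look and compute and a tool call to move; the robot and the scene stay as the last step left them, time stands still between calls to the robot, and variables do not carry over. Pictures are saved under pics/ and viewed, at most 11 in all, crops included, and the job is handed in when it is done.

```bash
ls; mkdir -p pics; cat > h.py <<'E'
import numpy as np, cv2
from rig import bot, vision, order, state
from scipy.spatial.transform import Rotation as R
def ray(m,u,v):
    Rm=cv2.Rodrigues(np.array(m["rvec"],float))[0]; t=np.array(m["tvec"],float).ravel()
    d=Rm.T@np.array([(u-m["cx"])/m["fx"],(v-m["cy"])/m["fy"],1.0]); return -Rm.T@t,d/np.linalg.norm(d)
def onz(m,u,v,z):
    o,d=ray(m,u,v); return o+d*(z-o[2])/d[2]
def tri(a,b):
    A=np.zeros((3,3));r=np.zeros(3)
    for o,d in(a,b):
        P=np.eye(3)-np.outer(d,d);A+=P;r+=P@o
    return np.linalg.solve(A,r)
def proj(m,p): return cv2.projectPoints(np.array(p,float).reshape(-1,3),np.array(m["rvec"],float),np.array(m["tvec"],float),np.array([[m["fx"],0,m["cx"]],[0,m["fy"],m["cy"]],[0,0,1.]]),None)[0].reshape(-1,2)
def tool(dw):
    "world shift -> tool axes"
    return R.from_rotvec(state()["eef_rot"]).inv().apply(dw)
E
python3 - <<'E'
from h import *
s=state(); print({k:np.round(v,3) for k,v in s.items()})
for n in("scene","top"):
    m=vision.camera_model(n); o,d=ray(m,280,210); print(n,o.round(3),d.round(3),m["fx"])
    cv2.imwrite(f"pics/{n}0.png",vision.camera(n))
E
```

```text
pics
rig.py
{'t': np.float64(0.0), 'joints': array([ 1.195,  0.418, -0.01 ,  1.614,  0.005,  1.111, -0.053]), 'qvel': array([ 0.001, -0.001, -0.   , -0.   ,  0.   ,  0.001, -0.001]), 'joint_efforts': array([-0.0000e+00, -8.5126e+01,  6.4000e-01, -4.2597e+01, -4.9000e-02,
        1.9000e-02,  0.0000e+00]), 'tool_pos': array([ 0.205, -0.59 ,  0.216]), 'eef_rot': array([-3.097, -0.523,  0.   ]), 'ft_force': array([-0.22 ,  0.055, -0.262]), 'ft_torque': array([-0.029, -0.015,  0.029]), 'grasp_force': np.float64(0.0), 'finger_gap': np.float64(0.094)}
scene [ 1.399 -0.467  0.82 ] [-0.707  0.409 -0.577] 388.6073440036363
top [ 5.360e-01 -1.000e-03  1.143e+00] [ 0.081 -0.016 -0.997] 417.91884055004374
```

View pics/scene0.png

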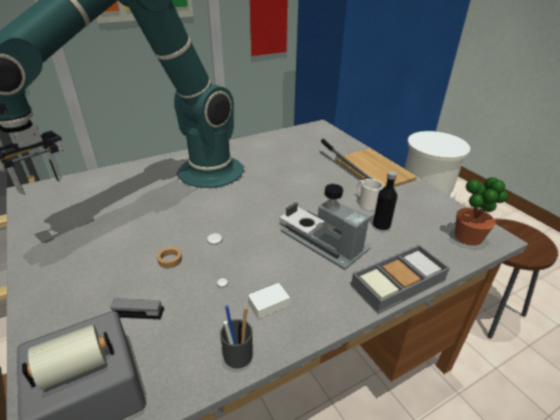

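View pics/top0.png

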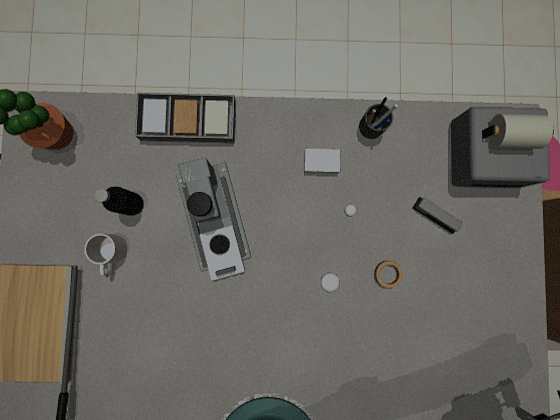

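The top view shows the larger badge at about (330,282), the small one at (350,210), the tape at (388,274), the seat at (219,244), the tab at (229,268) and the knob at (201,203). In the scene view the larger badge is at (214,239). I'll measure these with masks next.

```bash
cat > m1.py <<'E'
from h import *
def blobs(im,mask,roi,amin=20):
    u0,v0,u1,v1=roi; mm=np.zeros_like(mask); mm[v0:v1,u0:u1]=mask[v0:v1,u0:u1]
    n,l,st,c=cv2.connectedComponentsWithStats(mm); return [(c[i].round(2).tolist(),st[i].tolist()) for i in range(1,n) if st[i,4]>=amin]
if __name__=="__main__":
    T=cv2.imread("pics/top0.png");S=cv2.imread("pics/scene0.png")
    mt,ms=vision.camera_model("top"),vision.camera_model("scene")
    g=T.max(2).astype(int); gs=S.max(2)
    br=(g>140).astype(np.uint8); brs=(gs>165).astype(np.uint8)
    dk=(g<60).astype(np.uint8); dks=(gs<60).astype(np.uint8)
    for n,b in dict(big=blobs(T,br,(305,260,355,305)),small=blobs(T,br,(335,195,365,225)),bigS=blobs(S,brs,(195,225,235,252)),smallS=blobs(S,brs,(205,270,235,295)),seat=blobs(T,dk,(205,228,236,258)),knob=blobs(T,dk,(180,185,220,218)),tab=blobs(T,dk,(212,258,245,277),10),slide=blobs(T,br,(195,220,250,285)),seatS=blobs(S,dks,(297,214,318,230),8),knobS=blobs(S,dks,(322,180,346,200)),tabS=blobs(S,dks,(283,200,302,220),8)).items(): print(n,b)
    print("bg",T[282,305],T[282,330],S[239,214],S[239,200])
    for n,i,r in(("a",T,(170,140,270,300)),("b",S,(270,170,380,270))):
        u0,v0,u1,v1=r; c=i[v0:v1,u0:u1]; c=cv2.resize(c,None,fx=4,fy=4,interpolation=cv2.INTER_CUBIC) if n=="b" else cv2.resize(c,None,fx=3.7,fy=3.7,interpolation=cv2.INTER_CUBIC)
        cv2.imwrite(f"pics/c_{n}.png",c)
    a=cv2.imread("pics/c_a.png");b=cv2.imread("pics/c_b.png")
    W=np.zeros((600,800,3),np.uint8);W[:a.shape[0],:370]=a[:,:370];W[:b.shape[0],370:]=b[:,:430];cv2.imwrite("pics/c1.png",W)
E
python3 m1.py
```

```text
big [([329.68, 281.8], [322, 274, 17, 17, 223])]
small [([350.3, 209.42], [346, 205, 10, 10, 80])]
bigS [([214.06, 237.52], [207, 233, 15, 11, 125])]
smallS [([221.79, 281.45], [216, 278, 12, 8, 73])]
seat [([219.17, 244.1], [210, 235, 20, 19, 297])]
knob [([215.22, 200.42], [209, 185, 11, 33, 90]), ([199.72, 204.28], [187, 192, 27, 25, 537])]
tab []
slide [([222.17, 253.18], [200, 226, 44, 54, 1024])]
seatS [([306.31, 222.17], [300, 219, 13, 7, 65])]
knobS [([333.14, 191.43], [325, 185, 17, 15, 207])]
tabS [([290.88, 210.07], [287, 206, 9, 9, 43])]
bg [107 111 114] [155 152 148] [211 217 216] [146 152 152]
```

View pics/c1.png

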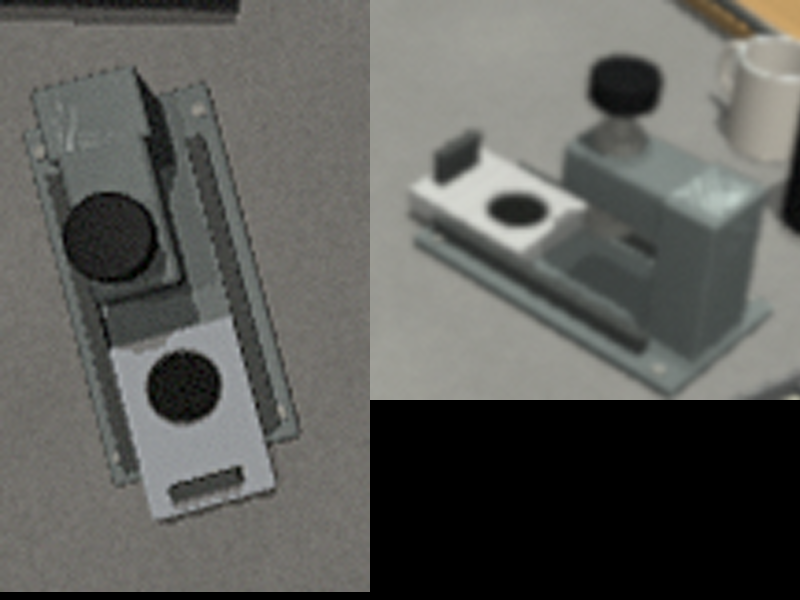

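The crop shows the press turned about 15°, with the seat in the open, the tab towards the robot and the knob above the head. Next I triangulate these from both views.

```bash
python3 - <<'E'
from h import *
mt,ms=vision.camera_model("top"),vision.camera_model("scene")
P={}
for n,a,b,z in(("big",(329.68,281.8),(214.06,238.2),.012),("small",(350.3,209.42),(221.79,281.6),.012),("seat",(219.17,244.1),(306.31,222.17),.031),("knob",(199.72,203.8),(333.14,191.4),.2),("tabtop",(226.5,270.5),(290.8,208.3),.06)):
    A=ray(mt,*a);B=ray(ms,*b);P[n]=onz(mt,*a,z)
    print(n,tri(A,B).round(4),P[n].round(4),onz(ms,*b,z).round(4))
v=P["knob"]-P["seat"];print("yaw",np.degrees(np.arctan2(v[1],v[0])),np.hypot(*v[:2]))
# base yaw from slide bright-mask min rect
T=cv2.imread("pics/top0.png");m=(T.max(2)>140).astype(np.uint8);k=np.zeros_like(m);k[220:285,195:250]=m[220:285,195:250]
c=max(cv2.findContours(k,0,2)[0],key=cv2.contourArea)
bx=cv2.boxPoints(cv2.minAreaRect(c));W=np.array([onz(mt,*p,.033) for p in bx]);print(W.round(4));print([ (np.hypot(*(W[i]-W[i-1])[:2]).round(4),np.degrees(np.arctan2(*(W[i]-W[i-1])[1::-1])).round(1)) for i in range(4)])
E
```

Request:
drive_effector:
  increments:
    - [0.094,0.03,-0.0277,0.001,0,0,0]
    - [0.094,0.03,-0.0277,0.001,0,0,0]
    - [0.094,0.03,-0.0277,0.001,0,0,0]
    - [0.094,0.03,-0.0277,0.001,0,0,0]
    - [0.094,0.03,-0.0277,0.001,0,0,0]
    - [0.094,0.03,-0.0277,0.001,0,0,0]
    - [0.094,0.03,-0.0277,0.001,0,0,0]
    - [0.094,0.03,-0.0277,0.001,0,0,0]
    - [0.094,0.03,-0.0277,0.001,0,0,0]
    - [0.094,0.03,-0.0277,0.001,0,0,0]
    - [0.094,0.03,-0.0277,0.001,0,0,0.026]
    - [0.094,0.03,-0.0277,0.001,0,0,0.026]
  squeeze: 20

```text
refused: increments: the value is not of type 'object' (schema: type "object"). Nothing was moved.
```

Wrong form. The message asks for an object with the rows under "segments", so I'll send the same numbers that way.

Request:
drive_effector:
  increments: {"segments":[[0.094,0.03,-0.0277,0.001,0,0,0],[0.094,0.03,-0.0277,0.001,0,0,0],[0.094,0.03,-0.0277,0.001,0,0,0],[0.094,0.03,-0.0277,0.001,0,0,0],[0.094,0.03,-0.0277,0.001,0,0,0],[0.094,0.03,-0.0277,0.001,0,0,0],[0.094,0.03,-0.0277,0.001,0,0,0],[0.094,0.03,-0.0277,0.001,0,0,0],[0.094,0.03,-0.0277,0.001,0,0,0],[0.094,0.03,-0.0277,0.001,0,0,0],[0.094,0.03,-0.0277,0.001,0,0,0.026],[0.094,0.03,-0.0277,0.001,0,0,0.026]]}
  squeeze: 20

```text
t: 1.1
tool_pos: [0.4374, -0.1566, 0.2045]
eef_rot: [3.11, 0.441, -0.0]
ft_force: [-0.2, -0.9, 0.2]
finger_gap: 0.0942
grasp_force: 0.0
```

Request:
drive_effector:
  increments: {"segments":[[0.094,0,0,0,0,0,0],[0.094,0,0,0,0,0,0],[0.094,0,0,0,0,0,0]]}

```text
t: 1.35
tool_pos: [0.4367, -0.1589, 0.2042]
eef_rot: [-3.11, -0.443, 0.001]
ft_force: [0.6, -0.6, -0.0]
finger_gap: 0.0936
grasp_force: 0.0
```

```bash
python3 - <<'E'
from h import *
s=state();m=vision.camera_model("wrist");im=vision.camera("wrist");cv2.imwrite("pics/w1.png",im)
o,d=ray(m,280,210);print(s["t"],s["tool_pos"],s["joints"].round(3) if hasattr(s["joints"],"round") else s["joints"],o,d,m["fx"],R.from_rotvec(s["eef_rot"]).as_matrix().round(4))
print(proj(m,[[.438,-.157,.012],[.634,-.211,.012]]))
E
```

```text
1.35 [ 0.4367449  -0.15886346  0.20421503] [ 0.577  0.157 -0.322  2.001  0.059  0.993 -1.062] [ 0.51665192 -0.13652139  0.3730311 ] [-0.28120499 -0.08344284 -0.9560131 ] 311.3092105131933 [[ 9.602e-01  2.793e-01 -7.000e-04]
 [ 2.793e-01 -9.602e-01  1.000e-04]
 [-6.000e-04 -3.000e-04 -1.000e+00]]
[[277.57585589 186.19876635]
 [380.92879136  21.78287827]]
```

View pics/w1.png

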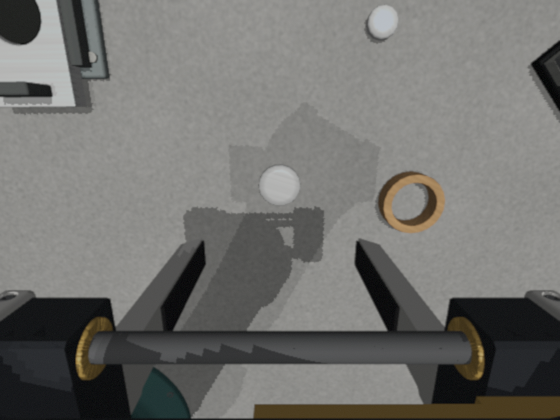

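The badge is at (279,186) in the wrist view, near the predicted (278,186). It is alone within the finger span, with the tape at (411,202). I'll measure it, then descend and measure again for its height.

```bash
cat > wb.py <<'E'
import sys
from h import *
def badge(im,m,guess,th=150):
    u,v=proj(m,guess)[0]; k=(im.min(2)>th).astype(np.uint8)
    n,l,st,c=cv2.connectedComponentsWithStats(k); i=min((i for i in range(1,n) if st[i,4]>300),key=lambda i:np.hypot(*(c[i]-(u,v))))
    cnt=max(cv2.findContours((l==i).astype(np.uint8),0,1)[0],key=cv2.contourArea)
    (x,y),ax,an=cv2.fitEllipse(cv2.convexHull(cnt)); return (x,y),ax,st[i].tolist()
if __name__=="__main__":
    for f in sys.argv[1:]:
        d=np.load(f,allow_pickle=True).item(); c,ax,st=badge(d["im"],d["m"],[.438,-.157,.012]); print(f,c,ax,st)
        print(onz(d["m"],*c,.011),"diam",[a*np.linalg.norm(onz(d["m"],*c,.011)-ray(d["m"],*c)[0])/d["m"]["fx"] for a in ax])
        r=ray(d["m"],*c)
        if f!=sys.argv[1]: print("tri",tri(r0,r))
        else: r0=r
E
python3 - <<'E'
from h import *
m=vision.camera_model("wrist");im=vision.camera("wrist");np.save("a.npy",dict(im=im,m=m))
E
```

Request:
drive_effector:
  increments: {"segments":[[0.094,-0.004,0,0.036,0,0,0],[0.094,-0.004,0,0.036,0,0,0],[0.094,-0.004,0,0.03,0,0,0],[0.094,0,0,0,0,0,0],[0.094,0,0,0,0,0,0],[0.094,0,0,0,0,0,0]]}

```text
t: 1.95
tool_pos: [0.4264, -0.1626, 0.104]
eef_rot: [3.11, 0.441, 0.002]
ft_force: [0.3, -0.3, 1.3]
finger_gap: 0.0943
grasp_force: 0.0
```

```bash
python3 - <<'E'
from h import *
m=vision.camera_model("wrist");im=vision.camera("wrist");np.save("b.npy",dict(im=im,m=m))
E
python3 wb.py a.npy b.npy
```

```text
a.npy (279.06707763671875, 184.2607879638672) (37.782615661621094, 39.43660354614258) [260, 166, 40, 38, 1174]
[ 0.44035047 -0.15866303  0.011     ] diam [np.float64(0.04498015698554658), np.float64(0.046949227506345365)]
b.npy (278.3708190917969, 197.1970977783203) (52.0594367980957, 54.15727615356445) [252, 172, 54, 52, 2218]
[ 0.44020991 -0.15851721  0.011     ] diam [np.float64(0.045261950149802194), np.float64(0.04708587115566665)]
tri [ 0.44082987 -0.15843605  0.01338326]
```

Two wrist heights give (0.4408,-0.1584) with its top at 13 mm, which matches the 14 mm badge. I descend onto it.

Request:
drive_effector:
  increments: {"segments":[[0.094,0.005,0,0.027,0,0,0],[0.094,0.005,0,0.027,0,0,0],[0.094,0.005,0,0.021,0,0,0],[0.094,0,0,0,0,0,0],[0.094,0,0,0,0,0,0],[0.094,0,0,0,0,0,0],[0.094,0,0,0,0,0,0]]}

```text
t: 2.58
tool_pos: [0.4408, -0.1583, 0.0292]
eef_rot: [3.109, 0.442, 0.003]
ft_force: [-0.7, 0.0, 0.7]
finger_gap: 0.094
grasp_force: 0.0
```

Request:
drive_effector:
  increments: {"segments":[[0.094,0,0,0.0137,0,0,0],[0.094,0,0,0,0,0,0],[0.094,0,0,0,0,0,0]]}

```text
t: 2.83
tool_pos: [0.44, -0.1579, 0.0145]
eef_rot: [3.11, 0.442, 0.0]
ft_force: [0.7, 0.6, 0.6]
finger_gap: 0.0943
grasp_force: 0.0
```

Request:
drive_effector:
  increments: {"segments":[[0.04,0,0,0,0,0,0],[0.04,0,0,0,0,0,0],[0.04,0,0,0,0,0,0],[0.04,0,0,0,0,0,0],[0.04,0,0,0,0,0,0],[0.04,0,0,0,0,0,0],[0.04,0,0,0,0,0,0],[0.04,0,0,0,0,0,0],[0.04,0,0,0,0,0,0]]}
  squeeze: 20

```text
t: 3.58
tool_pos: [0.44, -0.1577, 0.0137]
eef_rot: [-3.11, -0.443, 0.0]
ft_force: [0.0, 0.2, 0.7]
finger_gap: 0.0489
grasp_force: 20.0
```

Gripped, but the tips are only about 3 mm above the badge's underside, the same as the seat depth. I re-grip 2 mm higher so they clear the slide.

Request:
drive_effector:
  increments: {"segments":[[0.06,0,0,0,0,0,0],[0.06,0,0,0,0,0,0],[0.06,0,0,0,0,0,0],[0.06,0,0,-0.0022,0,0,0],[0.06,0,0,0,0,0,0],[0.06,0,0,0,0,0,0],[0.04,0,0,0,0,0,0],[0.04,0,0,0,0,0,0],[0.04,0,0,0,0,0,0],[0.04,0,0,0,0,0,0],[0.04,0,0,0,0,0,0],[0.04,0,0,0,0,0,0]]}
  squeeze: 20

```text
t: 4.58
tool_pos: [0.4399, -0.1577, 0.0159]
eef_rot: [-3.11, -0.443, 0.0]
ft_force: [0.4, 0.0, 1.0]
finger_gap: 0.0483
grasp_force: 20.0
```

Request:
drive_effector:
  increments: {"segments":[[0.04,0,0,-0.02,0,0,0],[0.04,0,0,-0.035,0,0,0],[0.04,0,0,-0.035,0,0,0],[0.04,0,0,-0.035,0,0,0],[0.04,0,0,0,0,0,0],[0.04,0,0,0,0,0,0],[0.04,0,0,0,0,0,0]]}

```text
t: 5.17
tool_pos: [0.4396, -0.1577, 0.1406]
eef_rot: [-3.11, -0.442, 0.001]
ft_force: [0.3, -0.2, 0.3]
finger_gap: 0.0485
grasp_force: 20.0
```

```bash
python3 - <<'E'
from h import *
s=state();m=vision.camera_model("wrist");im=vision.camera("wrist");cv2.imwrite("pics/w2.png",im);np.save("c.npy",dict(im=im,m=m))
print(s["tool_pos"])
for x,y in((.533,.140),): print(tool(np.array([x,y,0.14])-s["tool_pos"]))
E
```

```text
[ 0.43961149 -0.1577415   0.14056704]
[ 0.17275967 -0.25985663  0.0006018 ]
```

View pics/w2.png

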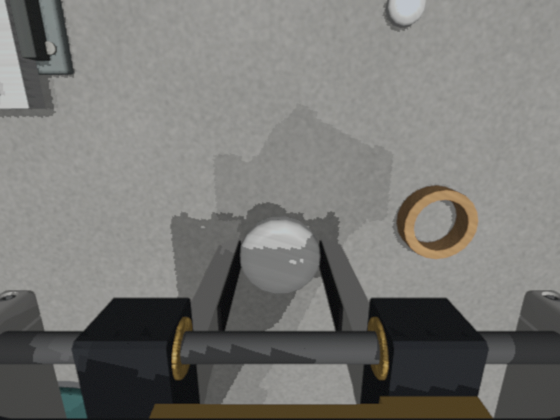

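The badge is held between the pads at (280,255), level and centred. I move to 50 mm short of the seat and measure the seat with the wrist camera.

Request:
drive_effector:
  increments: {"segments":[[0.04,0.0154,-0.0325,0,0,0,0],[0.04,0.0154,-0.0325,0,0,0,0],[0.04,0.0154,-0.0325,0,0,0,0],[0.04,0.0154,-0.0325,0,0,0,0],[0.04,0.0154,-0.0325,0,0,0,0],[0.04,0.0154,-0.0325,0,0,0,0],[0.04,0.0154,-0.0325,0,0,0,0],[0.04,0.0154,-0.0325,0,0,0,0],[0.04,0,0,0,0,0,0],[0.04,0,0,0,0,0,0],[0.04,0,0,0,0,0,0]]}

```text
t: 6.13
tool_pos: [0.485, 0.1259, 0.1398]
eef_rot: [3.11, 0.443, -0.004]
ft_force: [0.5, -0.5, 0.0]
finger_gap: 0.0484
grasp_force: 20.0
```

```bash
python3 - <<'E'
from h import *
s=state();m=vision.camera_model("wrist");im=vision.camera("wrist");cv2.imwrite("pics/w3.png",im);np.save("d.npy",dict(im=im,m=m,s=s))
print(s["tool_pos"],proj(m,[[.533,.140,.033],[.466,.1155,.067]]))
E
```

```text
[0.48502424 0.12593675 0.13975094] [[278.46770167 153.69441115]
 [284.109964   244.07059388]]
```

View pics/w3.png

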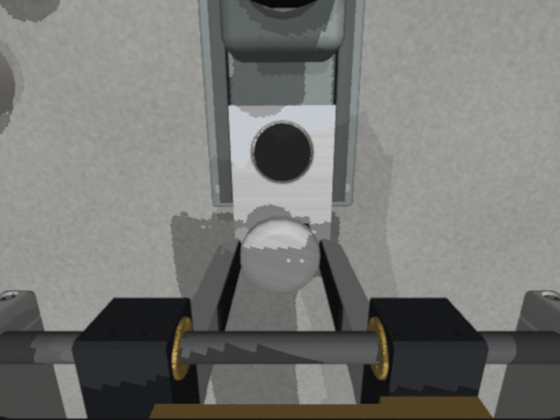

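The seat is at (282,152), clear of the held badge, and the slide sides run straight up the image. I take a second view from closer in to triangulate it.

Request:
drive_effector:
  increments: {"segments":[[0.04,0.008,0,0.025,0,0,0],[0.04,0.004,0,0.01,0,0,0],[0.04,0,0,0,0,0,0],[0.04,0,0,0,0,0,0],[0.04,0,0,0,0,0,0]]}

```text
t: 6.6
tool_pos: [0.4972, 0.1294, 0.1065]
eef_rot: [-3.11, -0.442, 0.0]
ft_force: [-0.1, -0.3, -0.0]
finger_gap: 0.0483
grasp_force: 20.0
```

```bash
cat > ws.py <<'E'
from h import *
def seat(im,m,th=75):
    u,v=proj(m,[.533,.140,.033])[0]; k=(im.max(2)<th).astype(np.uint8)
    n,l,st,c=cv2.connectedComponentsWithStats(k); i=min((i for i in range(1,n) if st[i,4]>600),key=lambda i:np.hypot(*(c[i]-(u,v))))
    cnt=max(cv2.findContours((l==i).astype(np.uint8),0,1)[0],key=cv2.contourArea)
    return cv2.fitEllipse(cv2.convexHull(cnt))
if __name__=="__main__":
    m=vision.camera_model("wrist");im=vision.camera("wrist");s=state();np.save("e.npy",dict(im=im,m=m,s=s))
    rs=[]
    for f in"de":
        d=np.load(f+".npy",allow_pickle=True).item();im,m=d["im"],d["m"];(x,y),ax,an=seat(im,m);p=onz(m,x,y,.031);D=np.linalg.norm(p-ray(m,x,y)[0])
        print(f,(x,y),"p",p.round(4),"dia",np.array(ax)*D/m["fx"]); rs.append(ray(m,x,y))
        # slide edges: bright rows either side
        for v in(int(y-22),int(y+45)):
            r=np.where((im[v].min(-1)>140))[0];r=r[abs(r-x)<90]; 
            if len(r): L,Rr=onz(m,r.min(),v,.033),onz(m,r.max(),v,.033);print(" row",v,r.min(),r.max(),((L+Rr)/2).round(4),np.linalg.norm(L-Rr).round(4))
    print("tri",tri(*rs)); P=p; print("P->tool",tool(P-s["tool_pos"]),s["tool_pos"])
E
python3 ws.py
python3 - <<'E'
from h import *
# held badge: disc radius/centre in view e, at top-rim height
d=np.load("e.npy",allow_pickle=True).item();im,m,s=d["im"],d["m"],d["s"];z=s["tool_pos"][2]-.0159+.0115
for px in((280,255),(280,254.5)):
    print(tool(onz(m,*px,z)-s["tool_pos"]))
# expected outline of badge if centred on the TCP
print(proj(m,[[s["tool_pos"][0]+.025*np.cos(a),s["tool_pos"][1]+.025*np.sin(a),z] for a in np.radians([16.2,106.2,196.2,286.2])]))
g=im.min(2);print(im[205:232:1,280].min(-1),im[280:300,280].min(-1))
E
```

```text
d (282.1138000488281, 152.42327880859375) p [0.5347 0.1372 0.031 ] dia [0.05102892 0.05161879]
 row 130 193 334 [0.5488 0.158  0.033 ] 0.1213
 row 197 193 331 [0.491  0.1435 0.033 ] 0.1262
e (282.0761413574219, 173.09336853027344) p [0.5351 0.1374 0.031 ] dia [0.05052868 0.05058357]
 row 151 193 371 [0.552  0.1424 0.033 ] 0.1372
 row 218 193 370 [0.4996 0.1275 0.033 ] 0.1452
tri [0.53397765 0.13693307 0.02420161]
P->tool [0.03845073 0.00292497 0.07568807] [0.49734447 0.1294683  0.10666675]
[0.00113553 0.00120199 0.00440068]
[0.001467   0.00120174 0.00440086]
[[277.96378132 217.69416503]
 [236.91492753 256.71653249]
 [278.07595839 292.92696917]
 [319.1233105  256.70810551]]
[ 98 108 128 157 139 126 126 126 126 127 124 113 110 113 120 139 161 173
 181 188 191 194 198 200 201 200 201] [128 127 127 129 129 129 127 124 123 120 118 117 112 105 106 108 107 107
 106 106]
```

Held badge and seat appear through the same camera, so the bias largely cancels. The move needed is about x +0.0377, y +0.0018. I go to just above the slide first.

Request:
drive_effector:
  increments: {"segments":[[0.04,0.0189,0.0009,0,0,0,0],[0.04,0.0188,0.0009,0.01,0,0,0],[0.04,0,0,0.025,0,0,0],[0.04,0,0,0.018,0,0,0],[0.04,0,0,0,0,0,0],[0.04,0,0,0,0,0,0],[0.04,0,0,0,0,0,0]]}

```text
t: 7.23
tool_pos: [0.5345, 0.1387, 0.0544]
eef_rot: [-3.11, -0.443, -0.002]
ft_force: [0.8, 0.5, 0.2]
finger_gap: 0.0481
grasp_force: 20.0
```

```bash
python3 - <<'E'
from h import *
s=state();print(s["tool_pos"],tool(np.array([.5345,.1386,.0459])-s["tool_pos"]))
im=vision.camera("wrist");cv2.imwrite("pics/w4.png",cv2.resize(im[130:330,180:380],None,fx=3,fy=3))
E
```

```text
[0.5344694  0.13865942 0.05441759] [7.47178341e-07 6.53237536e-05 8.51760534e-03]
```

View pics/w4.png

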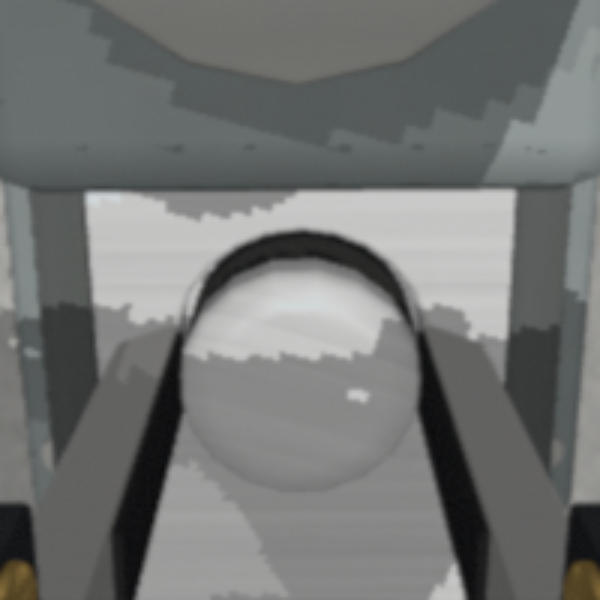

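The seat's crescent (188–415) and the badge (181–421) are centred on the same column, so y is right. I check x from the rim rows.

```bash
python3 - <<'E'
from h import *
s=state();m=vision.camera_model("wrist");t=s["tool_pos"];b=t[2]-.0159
f=lambda px,z:tool(onz(m,*px,z)-t)[:2].round(4)
print("far seat rim",f((280.4,206.7),.033),"badge far",f((280.4,216),b+.011),"badge near(14mm/11mm)",f((280.4,130+492/3),b+.011),f((280.4,130+492/3),b+.002))
print("slide far edge",f((280.4,130+188/3),.033),"badge L/R",f((180+181/3,130+370/3),b+.011),f((180+421/3,130+370/3),b+.011))
o,d=ray(m,280,210);print(tool(o-t))
E
```

```text
far seat rim [0.0267 0.0014] badge far [0.0259 0.0014] badge near(14mm/11mm) [-0.026   0.0014] [-0.0317  0.0015]
slide far edge [0.0359 0.0014] badge L/R [ 0.002 -0.023] [0.0021 0.0257]
[ 0.08283651  0.00080407 -0.16882612]
```

Badge and seat agree within about 0.8 mm, so I shift −0.6 mm and lower the badge.

Request:
drive_effector:
  increments: {"segments":[[0.04,-0.0006,0,0.003,0,0,0],[0.04,0,0,0.003,0,0,0],[0.04,0,0,0.0022,0,0,0],[0.04,0,0,0,0,0,0],[0.04,0,0,0,0,0,0]]}

```text
t: 7.7
tool_pos: [0.5335, 0.1382, 0.0449]
eef_rot: [3.11, 0.443, 0.0]
ft_force: [-0.1, -0.8, 3.2]
finger_gap: 0.0481
grasp_force: 20.0
```

The contact is 3 N at seat-floor height, so the badge is in the recess. I release, rise and look.

Request:
drive_effector:
  increments: {"segments":[[0.07,0,0,0,0,0,0],[0.07,0,0,0,0,0,0],[0.07,0,0,0,0,0,0],[0.07,0,0,0,0,0,0],[0.07,0,0,-0.01,0,0,0],[0.07,0,0,-0.03,0,0,0],[0.07,-0.02,0,-0.035,0,0,0],[0.07,-0.02,0,-0.02,0,0,0],[0.07,0,0,0,0,0,0],[0.07,0,0,0,0,0,0],[0.07,0,0,0,0,0,0]]}

```text
t: 8.62
tool_pos: [0.4952, 0.1271, 0.1399]
eef_rot: [3.11, 0.442, 0.001]
ft_force: [0.2, 0.5, 0.1]
finger_gap: 0.0701
grasp_force: 0.0
```

```bash
python3 - <<'E'
from h import *
s=state();m=vision.camera_model("wrist");im=vision.camera("wrist");np.save("g.npy",dict(im=im,m=m,s=s))
print(s["t"],s["tool_pos"],proj(m,[[.5345,.1378,.044]]))
cv2.imwrite("pics/w5.png",im)
E
```

```text
8.6167 [0.4952372  0.12705253 0.13993967] [[279.19290516 166.44929956]]
```

View pics/w5.png

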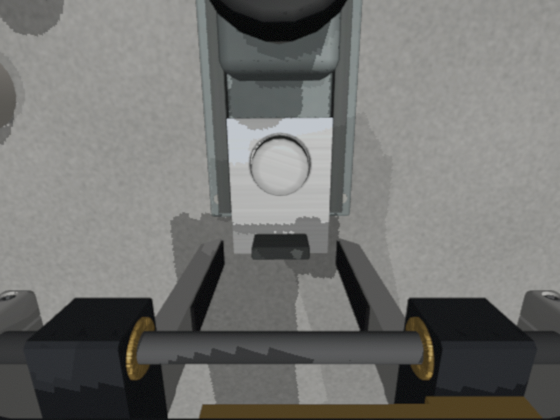

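The badge sits inside the seat rim at about (280,166), concentric, with the tab at (280,247). Now I close the fingers, back off behind the tab, descend and push.

Request:
drive_effector:
  increments: {"segments":[[0.0,-0.03,0,0,0,0,0],[0.0,-0.028,0,0,0,0,0],[0.0,0,0,0.02,0,0,0],[0.0,0,0,0.03,0,0,0],[0.0,0,0,0.024,0,0,0],[0.0,0,0,0,0,0,0],[0.0,0,0,0,0,0,0],[0.0,0,0,0,0,0,0]]}
  squeeze: 10

```text
t: 9.33
tool_pos: [0.4396, 0.1114, 0.0664]
eef_rot: [-3.11, -0.443, 0.0]
ft_force: [0.5, 0.6, -0.2]
finger_gap: 0.02
grasp_force: 0.0
```

```bash
python3 - <<'E'
from h import *
s=state();print(s["tool_pos"],tool(np.array([.534,.138,.066])-s["tool_pos"]),s["ft_force"])
cv2.imwrite("pics/s2.png",cv2.resize(vision.camera("scene")[150:280,230:400],None,fx=4,fy=4))
E
```

```text
[0.43964954 0.11138658 0.06637545] [0.09802883 0.00080082 0.00036262] [ 0.5203645   0.6105132  -0.19020523]
```

View pics/s2.png

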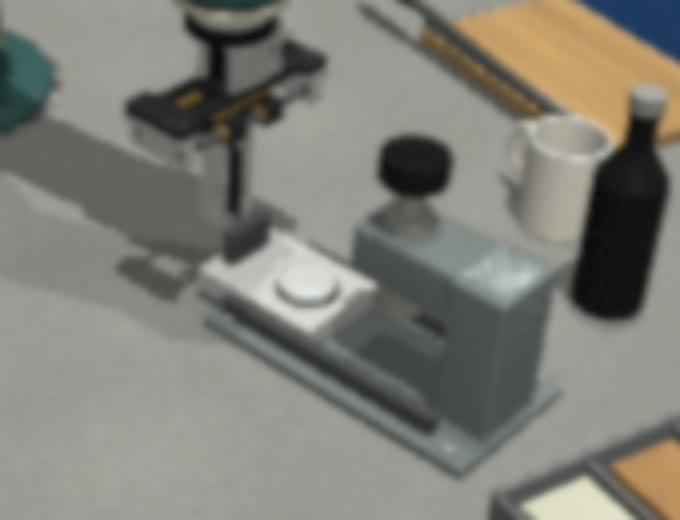

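The fingers stand behind the tab (about (235,215)), the badge lies in the seat, and nothing sticks out of the gripper at knob height. I push gently.

Request:
drive_effector:
  increments: {"segments":[[0.0,0.006,0,0,0,0,0],[0.0,0.008,0,0,0,0,0],[0.0,0.008,0,0,0,0,0],[0.0,0.01,0,0,0,0,0],[0.0,0.01,0,0,0,0,0],[0.0,0.01,0,0,0,0,0],[0.0,0.01,0,0,0,0,0],[0.0,0.01,0,0,0,0,0],[0.0,0.01,0,0,0,0,0],[0.0,0.008,0,0,0,0,0],[0.0,0.005,0,0,0,0,0],[0.0,0,0,0,0,0,0]]}

```text
t: 10.38
tool_pos: [0.5315, 0.1378, 0.0657]
eef_rot: [-3.11, -0.443, -0.001]
ft_force: [-0.2, 0.2, -0.1]
finger_gap: 0.0002
grasp_force: 0.0
```

Request:
drive_effector:
  increments: {"segments":[[0.0,0.003,0,0,0,0,0],[0.0,0.003,0,0,0,0,0],[0.0,0,0,0,0,0,0]]}

```text
t: 10.63
tool_pos: [0.5365, 0.1392, 0.0658]
eef_rot: [-3.11, -0.443, -0.0]
ft_force: [-0.7, -0.2, -0.2]
finger_gap: 0.0006
grasp_force: 0.0
```

Request:
drive_effector:
  increments: {"segments":[[0.0,0.002,0,0,0,0,0],[0.0,0.002,0,0,0,0,0],[0.0,0.002,0,0,0,0,0],[0.0,0,0,0,0,0,0]]}

```text
t: 10.97
tool_pos: [0.5423, 0.1409, 0.0658]
eef_rot: [-3.11, -0.443, -0.0]
ft_force: [-0.3, -0.1, 0.2]
finger_gap: 0.0006
grasp_force: 0.0
```

Request:
drive_effector:
  increments: {"segments":[[0.0,0.002,0,0,0,0,0],[0.0,0.001,0,0,0,0,0],[0.0,0,0,0,0,0,0]]}

```text
t: 11.22
tool_pos: [0.5426, 0.1409, 0.0654]
eef_rot: [3.109, 0.443, -0.008]
ft_force: [-17.6, -4.3, 12.9]
finger_gap: 0.0001
grasp_force: 9.2
```

A firm stop at the predicted place (0.543,0.141), so the slide is home. I back off, wait, rise and look from above.

Request:
drive_effector:
  increments: {"segments":[[0.0,-0.003,0,0,0,0,0],[0.0,-0.006,0,0,0,0,0],[0.0,-0.02,0,0,0,0,0],[0.0,-0.03,0,-0.01,0,0,0],[0.0,-0.02,0,-0.04,0,0,0],[0.0,0,0,-0.04,0,0,0],[0.0,0,0,-0.04,0,0,0],[0.0,0,0,-0.04,0,0,0],[0.0,0,0,0,0,0,0],[0.0,0,0,0,0,0,0],[0.0,0,0,0,0,0,0]]}

```text
t: 12.13
tool_pos: [0.4701, 0.1197, 0.2327]
eef_rot: [3.11, 0.442, 0.0]
ft_force: [-0.1, -0.5, -1.2]
finger_gap: 0.0004
grasp_force: 0.0
```

```bash
python3 - <<'E'
from h import *
mt,ms=vision.camera_model("top"),vision.camera_model("scene")
s=state();mw=vision.camera_model("wrist");w=vision.camera("wrist")
T=vision.camera("top");S=vision.camera("scene");print(s["tool_pos"])
c=np.zeros((560,800,3),np.uint8);c[:320,:400]=cv2.resize(T[170:290,160:310],(400,320));c[:320,400:]=cv2.resize(S[170:270,275:400],(400,320));c[320:,:320]=cv2.resize(w,(320,240));cv2.imwrite("pics/t3.png",c)
np.save("k.npy",dict(im=w,m=mw,s=s))
print("knob in wrist",proj(mw,[[.6235,.1655,.21]]))
k=(w.max(2)<60).astype(np.uint8);n,l,st,ce=cv2.connectedComponentsWithStats(k)
for i in range(1,n):
    if st[i,4]>800: print(ce[i],st[i],onz(mw,*ce[i],.205))
E
```

```text
[0.47013102 0.11973072 0.23273164]
knob in wrist [[275.62710986 -39.55119491]]
[277.19505852  13.27438231] [ 239    0   80   32 1538] [0.60175746 0.1584141  0.205     ]
[283.10558979 348.61870599] [    0   297   560   107 22720] [0.38711021 0.0918268  0.205     ]
[262.3731919  418.50626808] [   0  416  560    4 1037] [0.31595769 0.08867278 0.205     ]
```

View pics/t3.png

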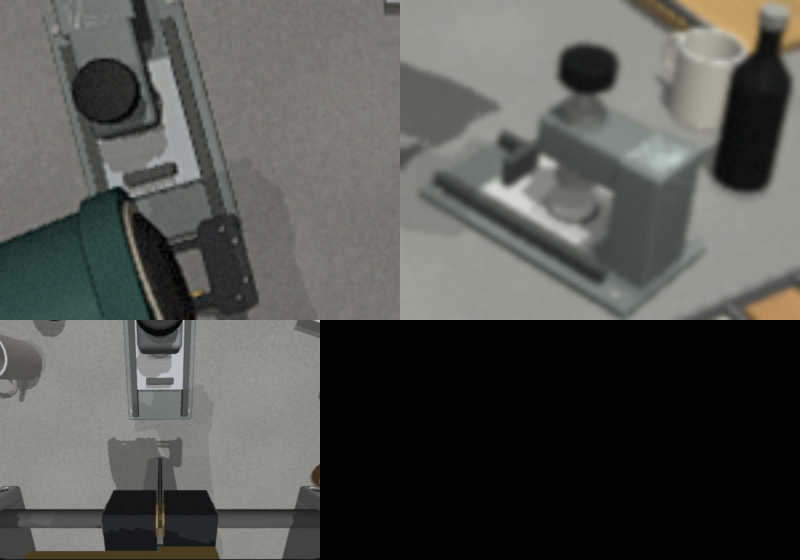

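The slide is home, the tab is close to the head front, the badge stands under the foot, and the knob is up. I move over the knob at about (0.624,0.164) and touch down.

Request:
drive_effector:
  increments: {"segments":[[0.0,0,0,-0.02,0,0,0],[0.0,0.03,0,0,0,0,0],[0.0,0.035,0,0,0,0,0],[0.0,0.035,0,0,0,0,0],[0.0,0.035,0,0,0,0,0],[0.0,0.025,0,0,0,0,0],[0.0,0,0,0,0,0,0],[0.0,0,0,0,0,0,0],[0.0,0,0,0.01,0,0,0],[0.0,0,0,0.01,0,0,0],[0.0,0,0,0,0,0,0],[0.0,0,0,0,0,0,0]]}

```text
t: 13.28
tool_pos: [0.6232, 0.1642, 0.2323]
eef_rot: [3.11, 0.443, -0.002]
ft_force: [-0.3, -0.7, 0.7]
finger_gap: 0.0009
grasp_force: 0.0
```

Right over the axis. I press about 38 mm, slowly at the end.

Request:
drive_effector:
  increments: {"segments":[[0.0,0,0,0.006,0,0,0],[0.0,0,0,0.006,0,0,0],[0.0,0,0,0.005,0,0,0],[0.0,0,0,0.005,0,0,0],[0.0,0,0,0.005,0,0,0],[0.0,0,0,0.004,0,0,0],[0.0,0,0,0.003,0,0,0],[0.0,0,0,0.002,0,0,0],[0.0,0,0,0.001,0,0,0],[0.0,0,0,0,0,0,0],[0.0,0,0,0,0,0,0]]}

```text
t: 14.2
tool_pos: [0.6241, 0.1646, 0.1963]
eef_rot: [3.11, 0.443, 0.001]
ft_force: [-1.4, -1.3, 8.8]
finger_gap: 0.0002
grasp_force: 4.4
```

Request:
drive_effector:
  increments: {"segments":[[0.0,0,0,0.001,0,0,0],[0.0,0,0,0.001,0,0,0],[0.0,0,0,0.001,0,0,0],[0.0,0,0,0,0,0,0],[0.0,0,0,0,0,0,0]]}

```text
t: 14.62
tool_pos: [0.6242, 0.1646, 0.1937]
eef_rot: [3.11, 0.443, 0.001]
ft_force: [-2.8, -1.9, 13.0]
finger_gap: 0.0006
grasp_force: 6.2
```

Request:
drive_effector:
  increments: {"segments":[[0.0,0,0,0.001,0,0,0],[0.0,0,0,0,0,0,0],[0.0,0,0,0,0,0,0]]}

```text
t: 14.87
tool_pos: [0.6243, 0.1647, 0.1932]
eef_rot: [3.11, 0.443, 0.002]
ft_force: [-5.0, -2.8, 18.9]
finger_gap: 0.0005
grasp_force: 9.3
```

Request:
drive_effector:
  increments: {"segments":[[0.0,0,0,0.0007,0,0,0],[0.0,0,0,0,0,0,0],[0.0,0,0,0,0,0,0],[0.0,0,0,0,0,0,0]]}

```text
t: 15.2
tool_pos: [0.6243, 0.1647, 0.1931]
eef_rot: [3.11, 0.442, 0.002]
ft_force: [-8.2, -3.4, 26.1]
finger_gap: 0.0004
grasp_force: 12.9
```

```bash
python3 - <<'E'
from h import *
S=vision.camera("scene");cv2.imwrite("pics/s4.png",cv2.resize(S[140:270,275:400],(750,600)[::1]))
E
```

```text
(no output)
```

View pics/s4.png

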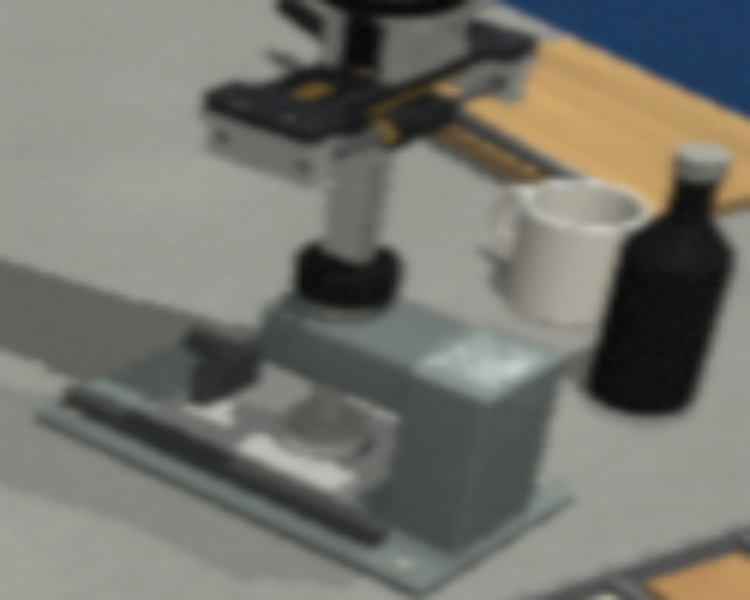

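The knob is down on the collar at about (350,285), the foot sits on the badge at about (330,430), and the arm holds steady at 26 N. I hand the job in.

```bash
python3 -c "
from rig import bot, vision, order, state
print(order.finish_job())"
```

```text
the job is handed in; nothing more can be done
None
```

The larger badge is in the seat, the slide is pushed home, and the job was handed in at about 15 s with the robot holding the knob on its stop at about 26 N; the judge's verdict was not shown.

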